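# Fit a spacer from the bottom of the magazine on the intake manifold

### The job

Fit one insulating spacer on the intake manifold: push the magazine's slide fully in so that the lowest spacer comes out of the slot, draw that spacer out from under the stack, and set it over the manifold's two studs so that it lies flat on the flange. The slide must end fully back so that the other four spacers drop down and lie flat in the magazine, ready for the next job. Let go of everything, and leave the other things on the bench where they are.

Things in the scene. Friction and masses are not known exactly. Their poses are not given: they have to be found in the camera images.
- magazine: Blue gravity magazine, fixed; origin on the bench under the tower's middle, z up. Spacers leave along its own -x; the pusher is on its +x side. Open-topped tower, inside 123 (x) x 47 (y) mm, walls 4 mm, top at z = 78 mm; the stack stands on a track at z = 20 mm. The front gate leaves a 12 mm high slot over the track: one 8 mm spacer passes, two do not.
- magazine_slot (a point): Middle of the slot's bottom edge on the front gate's outer face, at the level of the track (magazine x = -65.5, z = 20 mm); axes as the magazine. From here the track runs on to -x as a ledge 30 mm wide and 54 mm long over a base plate 62 mm wide and 6 mm thick: a spacer lying on it overhangs 7 mm each side.
- pusher (a joint): Travel of the pusher, m: 0 fully back (home), 0.054 fully in, along the magazine's -x. Fully in, it has pushed the lowest spacer 54 mm out of the slot; that spacer's rear is then still under the stack, and it must be drawn on straight out along magazine -x, 70 mm or more. Friction about 2 N, stays where left; blade 6 mm thick.
- pusher_grip (a point): On the pusher's red upright handle, 16 (magazine y) x 22 (x) mm, from 26 to 82 mm over the bench: on its centre line, 66 mm over the bench, at magazine x = 155.5 mm when home, y = 0; axes as the magazine. Clear all round.
- spacer_1: The lowest spacer at the start, the one to fit: loose red-brown rigid phenolic plate 120 (x) x 44 (y) x 8 (z) mm, about 60 g, with two 12 mm stud holes at x = +45 and -45 mm and a 28 mm bore in the middle. Symmetric, so either end may go on either stud. Origin at the centre of its underside. At the start it lies in the magazine with its x along the magazine's x.
- spacer_2: Loose red-brown spacer plate like spacer_1, second from the bottom of the stack at the start; same size and axes.
- spacer_3: Loose red-brown spacer plate like spacer_1, third from the bottom of the stack at the start; same size and axes.
- spacer_4: Loose red-brown spacer plate like spacer_1, fourth from the bottom of the stack at the start; same size and axes.
- spacer_5: Loose red-brown spacer plate like spacer_1, the fifth and uppermost of the stack at the start; same size and axes.
- manifold: Aluminium intake manifold, fixed; origin on the bench under its middle, z up. Flat top flange 126 (x) x 40 (y) mm, 70 mm over the bench; two brass studs, 9 mm thick with tapered tips, stand 14 mm out of it at x = +45 and -45 mm. Two stub pipes point to its +y, tops 51 mm over the bench, ends 62 mm from the middle. Foot plate 150 x 64 x 10 mm.
- manifold_seat (a point): Centre of the manifold's top flange, midway between the studs, 70 mm over the bench; axes as the manifold. A fitted spacer's origin lies here.
- paste_tin: Small jar of paste with a white cap, 48 mm across, 45 tall, loose bystander; origin under its centre.
- wrench: Steel wrench lying flat, loose bystander near the robot base; x lies along it.
- screwdriver: Screwdriver lying flat, loose bystander; x lies along it.
- hammer: Hammer lying flat, loose bystander; x lies along it.

How it is judged (in metres and radians):
On the way, in this order (a step that is already met when the one before it is completed fails the run):
1. the pusher is pushed fully in (at least 50 of 54 mm) with the lowest spacer out of the slot by at least 45 mm (value of joint pusher above 0.05 m and x of spacer_1 in the frame of magazine below -0.045 m and z of spacer_1 in the frame of magazine below 0.026 m), for 0.05 s.
2. the lowest spacer is drawn clear of the magazine, the other four still inside the tower (x of spacer_1 in the frame of magazine below -0.122 m and horizontal distance between each of spacer_2, spacer_3, spacer_4, spacer_5 and magazine below 0.02 m), for 0.02 s.
At the end, for the whole second after the job is handed in: The spacer that was lowest lies at rest over both studs (centre within 3 mm, turned under 0.06 rad, within 2 mm of the flange, tilt under 0.04 rad); pusher within 4 mm of home; the other four at rest in order on the magazine's track, within 8 mm of its middle and at most 3 mm too high (horizontal distance between spacer_1 and manifold_seat below 0.003 m and angle between the x axis of spacer_1 and the x axis of manifold_seat, either way round below 0.06 rad and z of spacer_1 in the frame of manifold_seat between -0.003 and 0.002 m and angle between spacer_1's own z axis and vertical below 0.04 rad and linear speed of each of spacer_1, spacer_2, spacer_3, spacer_4, spacer_5 below 0.02 m/s and value of joint pusher below 0.004 m and horizontal distance between each of spacer_2, spacer_3, spacer_4, spacer_5 and magazine below 0.008 m and z of spacer_2 in the frame of magazine below 0.023 m and z of spacer_3 in the frame of magazine below 0.031 m and z of spacer_4 in the frame of magazine below 0.039 m and z of spacer_5 in the frame of magazine below 0.047 m); the robot touches nothing.
It fails at once if a loose bystander (jar or tool) is moved more than 40 mm (distance of any of paste_tin, wrench, screwdriver, hammer from where it was at the start of the episode above 0.04 m).
It also fails if it takes over 58 s, if anything falls off the work surface, if the arm or the gripper's body presses on something with over 40 N, if the wrist force passes 120 N, or if a joint passes its speed limit or range.

### The arm

A 6-joint arm with a two-finger parallel gripper is mounted at the origin on the work surface. World frame = base frame: x ahead of the robot, y to its left, z up, the work surface at z = 0. Lengths are in mm, angles in rad, forces in N, time in s.
With the tool pointing down it reaches from about 300 to 850 mm from the base axis. Payload 4.2 kg.
Tool frame: the origin (TCP) lies midway between the tips of the shut fingers; the grasp point (between the pads) lies 19 mm behind it; z points along the fingers, y is the line along which they close (so a half turn about z gives the same grasp; the last joint's range is limited). The gripper opens to 91 mm and grips with 3 to 60 N. Pads are 32 mm wide; open, the fingers measure 118 mm over their backs; the gripper's body (76 mm by 178 mm) begins 60 mm behind the grasp point.
Start: joints at [-1.235, 0.32, 1.565, -0, 1.257, -0.02], TCP at [200.3, -539.002, 213.976] pointing down, gripper open.
Joint ranges: [-3.11, 3.11], [-0.84, 2.01], [0.21, 2.61], [-1.34, 4.49], [0.05, 2.63], [-2.56, 2.56]. Speed limits (rad/s): [2.57, 2.57, 3.14, 3.14, 3.14, 3.14].

### API

Orientations are given as a unit quaternion [x, y, z, w].
In Python, from station import r, command_gripper, planner, cams, workorder gives the robot as it stands. Calls block until the motion is done:
- r.move_to(position, orientation): joint-space move of the TCP to a pose.
- r.move_straight(position, velocity=150, frame=None): straight line of the TCP; frame=None keeps the orientation; velocity is the mean speed in mm/s.
- r.goto_joints(angles): joint-space move.
- command_gripper(opening, squeeze=None): finger opening in mm; squeeze is the grip in N (None keeps the last); returns when the fingers have stopped.
- r.dwell(seconds).
- planner.inverse_kinematics(position, orientation): joint angles nearest the present ones, or None.
- r.get_obs(): the state.
- cams.grab_frame(name): name is "scene" or "top"; returns a dict with "color" (400x640x3 uint8, red, green, blue), "fx", "fy", "cx", "cy" (pixels), "R" (3x3) and "t" (3): a world point X has camera coordinates R X + t. Camera axes: x right, y down, z forward; pixel columns grow to the right and rows downward; lengths in mm; the calibration is good to about 2 mm. A picture is of the moment at which its call begins. There is no depth.
A pose or a line that the arm cannot do raises r.PlanningError and nothing moves.
- workorder.sign_off(): hands the job in; it is judged then, once.
The state is a dict: "time_s": time; "joints": joint angles; "dq": joint speeds; "joint_torque": joint torques, N m; "eef_pos": TCP position; "orientation": TCP orientation; "contact_force": force on the tool from outside, world axes, zero at the start; "wrist_torque": the same for the moment, N m; "opening": finger opening in mm; "gripper_force": force on a finger pad.
Only numpy, scipy, OpenCV 4.12 (cv2) and the standard library are available. Lean on these libraries where they do the work, as an engineer would, in place of code of your own. Each camera call takes 0.05 s, during which the arm holds its last target. There are 200 camera calls.

## Working session

There is one attempt and no reset: what is moved stays moved. The work goes in short steps, each a Python script; the robot and the scene stay as the last script left them, time stands still between calls to the robot, and variables do not carry over. Pictures are saved under pics/ and viewed, at most 10 in all, crops included, and the job is handed in when it is done.

```bash
ls; mkdir -p pics; python3 - <<'E'
from station import r,cams
import cv2,numpy as np
for n in("scene","top"):
    f=cams.grab_frame(n); cv2.imwrite(f"pics/{n}0.png",f["color"][:,:,::-1])
    print(n,f["fx"],f["cx"],f["cy"],np.round(f["R"],3).tolist(),np.round(f["t"],1))
o=r.get_obs();print(o["time_s"],o["orientation"],o["opening"])
E
```

```text
pics
scene 508.6545359053011 325.29603502138735 203.64342249667882 [[0.343, 0.939, -0.015], [0.587, -0.226, -0.778], [-0.734, 0.258, -0.629]] [-223.2 -282.7 1471.6]
top 367.8845201769916 320.5927452461164 202.14064626160197 [[-0.009, -1.0, 0.002], [-0.987, 0.008, -0.161], [0.161, -0.003, -0.987]] [ 19.2 575.7 763.7]
0.1 [ 9.84213990e-01  1.76980928e-01 -1.27525058e-04 -7.46762006e-04] 91.21463654440643
```

View pics/scene0.png

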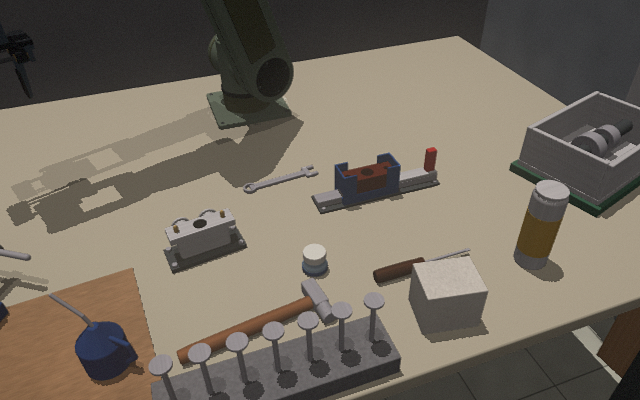

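View pics/top0.png

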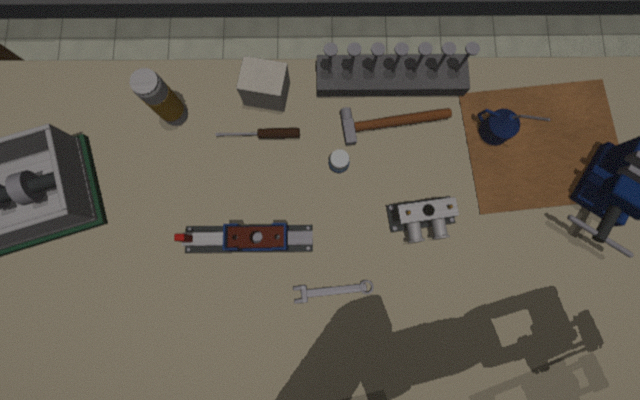

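The scene view shows the magazine at about (370,185), its red handle at (430,160), the manifold at (200,235) and the jar at (315,260). In the top view the tower is at (257,237), the handle at (183,237) and the manifold at (428,210), with its pipes pointing towards the robot. Next I'll enlarge crops of the top view.

```bash
python3 - <<'E'
import cv2,numpy as np
t=cv2.imread("pics/top0.png")
a=cv2.resize(t[215:260,170:320],None,fx=5,fy=5,interpolation=cv2.INTER_CUBIC)
b=cv2.resize(t[190:250,380:470],None,fx=5,fy=5,interpolation=cv2.INTER_CUBIC)
c=np.zeros((530,750,3),np.uint8);c[:225]=a;c[228:528,:450]=b
cv2.imwrite("pics/crop.png",c)
E
```

```text
(no output)
```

View pics/crop.png

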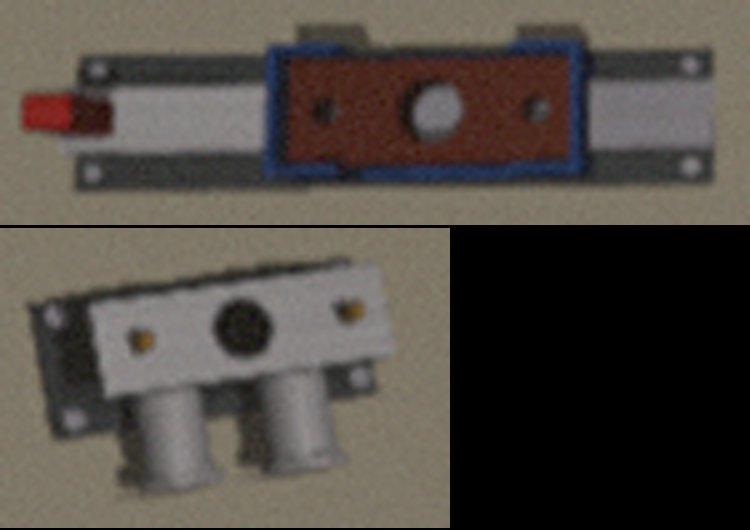

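The crops show three things clearly:
- **Handle:** its bright red top is at crop (47,110).
- **Tower:** the blue rim runs from (270,45) to (585,180).
- **Manifold:** the brass studs are at crop (143,340) and (350,310), on a bright flange.

Now I'll measure these with masks and rays.

```bash
cat > h.py <<'E'
import numpy as np,cv2
def ray(f,u,v):
    R=np.array(f["R"]);t=np.array(f["t"]);C=-R.T@t
    return C,R.T@np.array([(u-f["cx"])/f["fx"],(v-f["cy"])/f["fy"],1])
def plane(f,u,v,z):
    C,d=ray(f,u,v);return (C+d*(z-C[2])/d[2])[:2]
def tri(f1,p1,f2,p2):
    A=[];b=[]
    for f,p in((f1,p1),(f2,p2)):
        C,d=ray(f,*p);d/=np.linalg.norm(d);P=np.eye(3)-np.outer(d,d);A.append(P);b.append(P@C)
    return np.linalg.lstsq(np.vstack(A),np.hstack(b),rcond=None)[0]
def blobs(m,box,amin=3,w=None):
    x0,y0,x1,y1=box;mm=np.zeros(m.shape,np.uint8);mm[y0:y1,x0:x1]=m[y0:y1,x0:x1]
    n,l,s,c=cv2.connectedComponentsWithStats(mm)
    return [(s[i,4],c[i],s[i,:4]) for i in range(1,n) if s[i,4]>=amin]
def quat(psi): return [np.cos(psi/2),np.sin(psi/2),0,0]
E
python3 - <<'E'
from h import *
from station import cams
np.set_printoptions(precision=1,suppress=True)
F={n:cams.grab_frame(n) for n in("top","scene")}
H={n:cv2.cvtColor(F[n]["color"],cv2.COLOR_RGB2HSV) for n in F}
def m(n,lo,hi): return cv2.inRange(H[n],np.array(lo),np.array(hi))//255
T=F["top"];S=F["scene"]
print("C",ray(T,0,0)[0],ray(S,0,0)[0])
st={}
for n,box in(("top",(395,190,465,225)),("scene",(160,200,245,255))):
    print(n,"studs");st[n]=blobs(m(n,(10,110,60),(30,255,255)),box,2)
    for b in st[n]: print(b, [plane(F[n],*b[1],z) for z in(77,84)])
for n,box in(("top",(170,225,200,250)),("scene",(415,140,445,180))):
    print(n,"handle bright")
    for b in blobs(m(n,(0,120,110),(8,255,255))|m(n,(172,120,110),(180,255,255)),box): print(b,plane(F[n],*b[1],82))
print("blue")
mb=m("top",(105,100,50),(125,255,255))
pts=np.argwhere(mb[215:260,215:300])[:,::-1]+[215,215]
q=cv2.minAreaRect(pts.astype(np.float32));print(q);print([plane(T,*p,78) for p in cv2.boxPoints(q)])
print("red")
mr=(m("top",(0,90,30),(12,255,255))|m("top",(170,90,30),(180,255,255)))
for b in blobs(mr,(215,215,300,260),50):
    print(b)
print("flange")
mf=m("top",(0,0,140),(180,60,255))
for b in blobs(mf,(385,190,470,250),50): print(b)
print(F["top"]["color"][[208,208,205,228],[408,440,450,410]])
for p in((98,69),(92,173),(690,64),(690,166)): print(plane(T,170+(p[0]-2)/5,215+(p[1]-2)/5,7))
E
```

```text
C [445.5  16.7 846.3] [1322.2 -233.6  701.8]
top studs
(np.int32(7), array([450.3, 206. ]), array([449, 205,   3,   3], dtype=int32)) [array([ 560.3, -260. ]), array([ 559.3, -257.5])]
(np.int32(8), array([408.1, 212.1]), array([407, 211,   3,   3], dtype=int32)) [array([ 548. , -170.1]), array([ 547.1, -168.4])]
scene studs
(np.int32(16), array([221.4, 213.3]), array([220, 210,   4,   7], dtype=int32)) [array([ 548.7, -173.4]), array([ 557.4, -174.1])]
(np.int32(19), array([175.2, 228.4]), array([174, 225,   4,   8], dtype=int32)) [array([ 561.2, -262.4]), array([ 569.7, -262.1])]
top handle bright
(np.int32(56), array([178.5, 236.8]), array([174, 234,  10,   7], dtype=int32)) [499.9 309.5]
scene handle bright
(np.int32(34), array([430.9, 149.3]), array([426, 147,  11,   5], dtype=int32)) [502.4 305.5]
blue
((254.5, 236.5), (27.0, 63.0), 90.0)
[array([528.2, 219.3]), array([527. ,  87.3]), array([470.9,  86.9]), array([472. , 217.4])]
red
(np.int32(976), array([254.6, 236.6]), array([227, 226,  56,  22], dtype=int32))
flange
[[139 135 134]
 [131 127 126]
 [ 86  72  48]
 [102  99  99]]
[524.1 314.8]
[476.9 315.2]
[524.1  44.4]
[477.8  44.5]
```

```bash
cat >> h.py <<'E'
MX,MY=500.5,151.5
PSI=np.pi/2
def st(r,tag=""):
    o=r.get_obs();print(tag,round(o["time_s"],2),np.round(o["eef_pos"],1),"F",np.round(o["contact_force"],1),"op",round(o["opening"],1),"gf",np.round(o["gripper_force"],1))
E
python3 - <<'E'
from h import *
from station import r,command_gripper,planner
for p in(np.pi/2,-np.pi/2):
    for pos,d in(((MX,MY+155,47),0),((MX,MY-95,10),0),((554,-215,60),.138)):
        j=planner.inverse_kinematics(pos,quat(p+d));print(p,None if j is None else np.round(j,2))
E
```

```text
1.5707963267948966 [ 0.53  0.49  1.76 -0.    0.89  0.53]
1.5707963267948966 [ 0.09  0.43  1.99 -0.    0.71  0.09]
1.5707963267948966 [-0.39  0.48  1.73 -0.    0.93 -0.53]
-1.5707963267948966 None
-1.5707963267948966 None
-1.5707963267948966 None
```

```bash
python3 - <<'E'
from h import *
from station import r,command_gripper,cams
q=quat(PSI)
r.move_to([MX,MY+155.5,150],q); command_gripper(60)
r.move_straight([MX,MY+155.5,47]); st(r,"down")
command_gripper(5,squeeze=30); st(r,"grip")
r.move_straight([MX,MY+155.5-50,47],velocity=60); st(r,"50")
r.move_straight([MX,MY+155.5-55,47],velocity=30); st(r,"55")
command_gripper(60); st(r,"rel")
r.move_straight([MX,MY+155.5-55,150],velocity=250)
r.move_to([MX,MY+60,260],q)
for n in("scene","top"): cv2.imwrite(f"pics/{n}1.png",cams.grab_frame(n)["color"][:,:,::-1])
a=cv2.imread("pics/scene1.png")[130:230,290:460];b=cv2.imread("pics/top1.png")[200:270,170:330]
c=np.zeros((720,700,3),np.uint8);c[:400,:680]=cv2.resize(a,(680,400));c[410:690,:640]=cv2.resize(b,(640,280))
cv2.imwrite("pics/c1.png",cv2.resize(c,(560,576)))
E
```

```text
down 4.83 [501.2 307.4  47.7] F [1.2 0.  0.5] op 59.7 gf 0.0
grip 5.58 [500.9 307.   47.1] F [ 2.6  0.1 -0. ] op 15.8 gf 30.0
50 6.56 [501.  257.6  47.1] F [ 2.7  4.3 -2. ] op 15.9 gf 30.0
55 6.88 [501.1 253.   47.1] F [ 2.7  5.3 -2.5] op 15.8 gf 30.0
rel 7.68 [500.5 252.   47. ] F [ 0.4 -0.4 -0.6] op 60.2 gf 0.0
```

View pics/c1.png

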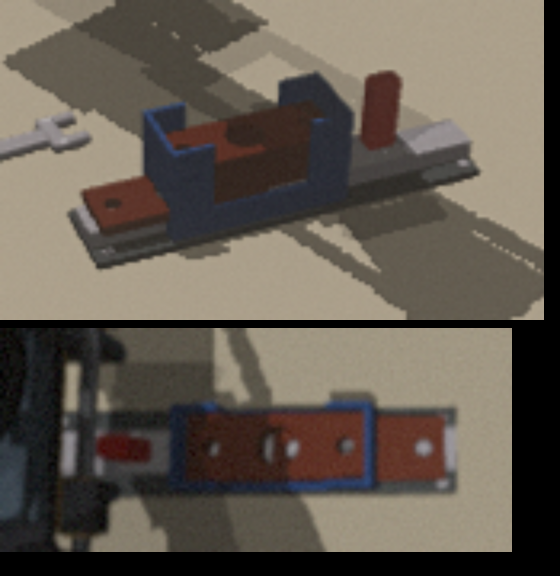

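The lowest spacer sticks well out of the slot, with its outer hole at about (423,447), and the stack is still in the tower. Now I'll grip it and draw it out.

```bash
python3 - <<'E'
from h import *
from station import r,command_gripper,cams
q=quat(PSI); y=MY-94
r.move_to([MX,y,150],q); command_gripper(70)
r.move_straight([MX,y,12.5]); st(r,"down")
command_gripper(30,squeeze=35); st(r,"grip")
r.move_straight([MX,y-85,12.5],velocity=80); st(r,"out")
r.move_straight([MX,y-90,130],velocity=150); st(r,"up")
for n in("scene","top"): cv2.imwrite(f"pics/{n}2.png",cams.grab_frame(n)["color"][:,:,::-1])
a=cv2.imread("pics/scene2.png")[90:250,200:460];b=cv2.imread("pics/top2.png")[180:270,200:400]
c=np.zeros((600,520,3),np.uint8);c[:320]=cv2.resize(a,(520,320));c[330:564]=cv2.resize(b,(520,234))
cv2.imwrite("pics/c2.png",c)
E
```

```text
down 11.12 [501.2  57.6  13.1] F [1.3 1.1 0.2] op 70.0 gf 0.0
grip 11.63 [500.9  57.5  12.9] F [-0.4 -0.6  1.7] op 43.8 gf 35.0
out 12.84 [500.6 -28.1  12.6] F [-0.8 -2.6  3.2] op 43.5 gf 35.0
up 13.78 [499.6 -32.3 128.9] F [ 0.1  0.1 -0.8] op 43.7 gf 35.0
```

View pics/c2.png

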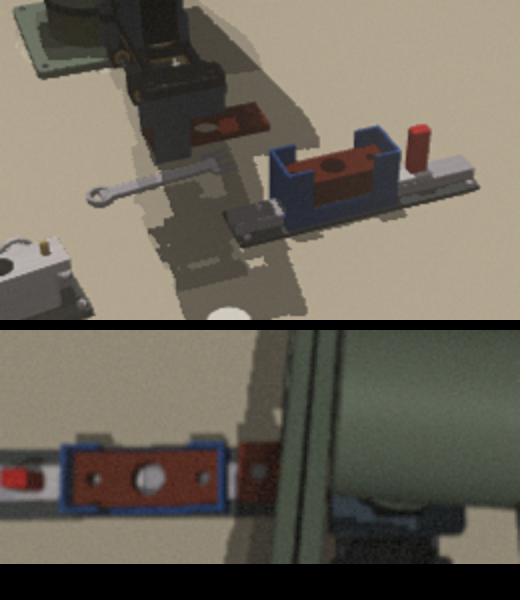

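The spacer is held level, its free end showing at scene crop (265,120), and the stack is intact. Next I'll hover over the manifold and measure the spacer's holes in the same cameras.

```bash
cat >> h.py <<'E'
MAN=np.array([554.4,-215.8]);YAW=np.deg2rad(97.9);D=np.array([np.cos(YAW),np.sin(YAW)])
def tcp(c,z,off=40.): p=c-off*D;return [p[0],p[1],z-7.3]
E
python3 - <<'E'
from h import *
from station import r,command_gripper,cams
r.move_to(tcp(MAN,150),quat(YAW)); r.move_straight(tcp(MAN,95),velocity=80); st(r)
for n in("scene","top"): cv2.imwrite(f"pics/{n}3.png",cams.grab_frame(n)["color"][:,:,::-1])
a=cv2.imread("pics/scene3.png")[180:280,140:270];b=cv2.imread("pics/top3.png")[180:250,370:480]
c=np.zeros((590,520,3),np.uint8);c[:300,:390]=cv2.resize(a,(390,300),interpolation=cv2.INTER_CUBIC);c[305:305+280,:440]=cv2.resize(b,(440,280),interpolation=cv2.INTER_CUBIC)
cv2.imwrite("pics/c3.png",c)
E
```

```text
15.63 [ 560.3 -255.5   88.1] F [-0.3 -0.6 -0.1] op 43.2 gf 35.0
```

View pics/c3.png

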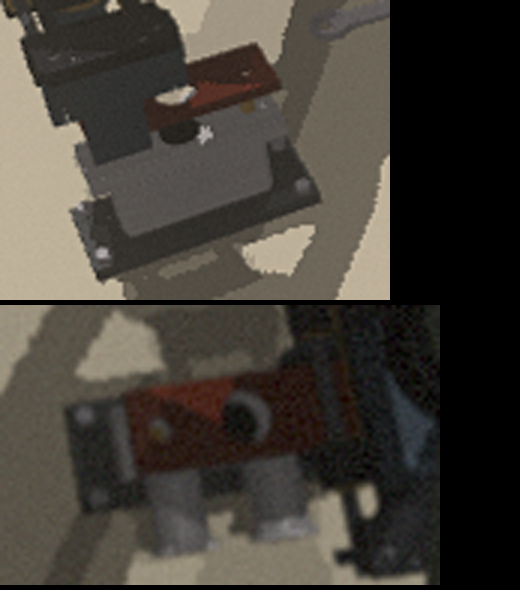

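The top view shows the free hole at about (409,212) with the brass stud inside it and the bore at about (432,208). I'll magnify both views for a precise relative measurement.

```bash
python3 - <<'E'
import cv2,numpy as np
a=cv2.imread("pics/scene3.png")[190:222,185:240];b=cv2.imread("pics/top3.png")[196:228,392:447]
f=lambda i:cv2.resize(np.clip(i.astype(float)*2.2,0,255).astype(np.uint8),(495,288),interpolation=cv2.INTER_CUBIC)
cv2.imwrite("pics/c4.png",np.vstack([f(a),f(b)]))
E
```

```text
(no output)
```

View pics/c4.png

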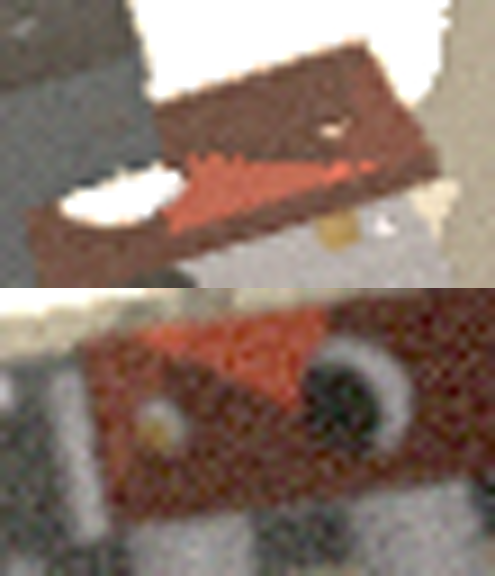

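```bash
python3 - <<'E'
from h import *
from station import cams
np.set_printoptions(precision=1,suppress=True)
T=cams.grab_frame("top");S=cams.grab_frame("scene")
for f,h,b,s1,s2,z in((T,(409.3,210.7),(431.2,207.4),(408.1,212.1),(450.3,206.),79),(S,(221.5,203.8),(198.2,211.3),(221.4,213.3),(175.2,228.4),77)):
    h,b=plane(f,*h,99),plane(f,*b,99);a,c=plane(f,*s1,z),plane(f,*s2,z);m=(a+c)/2
    print("hole",h,"bore",b,np.linalg.norm(h-b),"studs",a,c,"mid",m,"yaw",np.degrees(np.arctan2(*(a-c)[::-1])), "spacer yaw",np.degrees(np.arctan2(*(h-b)[::-1])))
    c1=((h-45*D)+b)/2; e=m-c1; print(" centre",c1,"err: along",e@D,"across",e@[-D[1],D[0]], "vs cmd",c1-MAN)
E
```

```text
hole [ 548.  -167.3] bore [ 554.5 -212.7] 45.79133257276845 studs [ 547.8 -169.6] [ 560.  -259.3] mid [ 553.9 -214.5] yaw 97.76535067400978 spacer yaw 98.11309853297928
 centre [ 554.3 -212.3] err: along -2.0880761663932015 across 0.7082210961958131 vs cmd [-0.1  3.5]
hole [ 548.1 -170. ] bore [ 554.5 -215. ] 45.44486551185191 studs [ 548.6 -173.5] [ 561.1 -262.3] mid [ 554.9 -217.9] yaw 97.9970849977343 spacer yaw 98.16494790079142
 centre [ 554.4 -214.8] err: along -3.1513562134114883 across -0.05858881953943324 vs cmd [-0.  1.]
```

Both views agree: the spacer is 2.6 mm too far along and about 0.3 mm off across. I'll correct that and lower it while watching the force.

```bash
python3 - <<'E'
from h import *
from station import r,command_gripper,cams
n=np.array([-D[1],D[0]]); c=MAN-2.6*D+0.3*n
r.move_straight(tcp(c,90),velocity=60)
for z in(85,82,79,76,73,71,70):
    r.move_straight(tcp(c,z),velocity=30)
    st(r,z)
    if abs(r.get_obs()["contact_force"][2])>10: break
for n in("scene","top"): cv2.imwrite(f"pics/{n}5.png",cams.grab_frame(n)["color"][:,:,::-1])
E
```

```text
85 16.4 [ 559.7 -257.9   77.4] F [ 0.1  0.5 -1.6] op 43.5 gf 35.0
82 16.65 [ 559.8 -257.9   74.5] F [ 0.1  1.2 -0.8] op 43.7 gf 35.0
79 16.9 [ 559.8 -257.9   71.5] F [-0.   0.4 -1. ] op 43.5 gf 35.0
76 17.15 [ 559.8 -258.    68.4] F [ 0.1  0.1 -0.3] op 43.6 gf 35.0
73 17.4 [ 559.8 -258.    65.4] F [-0.1 -0.1 -1. ] op 43.4 gf 35.0
71 17.65 [ 559.9 -258.    63.6] F [-0.   0.7 -0.5] op 43.3 gf 35.0
70 17.9 [ 560.2 -258.1   63. ] F [0.6 0.  0.6] op 44.0 gf 35.0
```

The spacer slid down over both studs without resistance. I'll release it and draw the slide back.

```bash
python3 - <<'E'
from h import *
from station import r,command_gripper,cams
p=r.get_obs()["eef_pos"]
command_gripper(62); st(r,"rel")
r.move_straight([p[0],p[1],160],velocity=150)
q=quat(PSI); y=MY+155.5-54.5
r.move_to([MX,y,150],q); r.move_straight([MX,y,47]); 
command_gripper(5,squeeze=30); st(r,"grip")
r.move_straight([MX,y+50,47],velocity=60); st(r,"50")
r.move_straight([MX,y+56.5,47],velocity=30); st(r,"56.5")
command_gripper(60); st(r,"rel")
r.move_straight([MX,y+56.5,150],velocity=200)
r.move_to([400,330,300],q)
for n in("scene","top"): cv2.imwrite(f"pics/{n}6.png",cams.grab_frame(n)["color"][:,:,::-1])
s=cv2.imread("pics/scene6.png");t=cv2.imread("pics/top6.png")
z=lambda i,w,h:cv2.resize(i,(w,h),interpolation=cv2.INTER_CUBIC)
c=np.zeros((570,740,3),np.uint8)
c[:280,:400]=z(s[190:274,150:270],400,280);c[:280,405:725]=z(t[185:255,385:465],320,280)
c[285:565,:420]=z(s[130:230,300:450],420,280);c[285:465,425:725]=z(t[205:271,190:300],300,180)
cv2.imwrite("pics/c6.png",c)
E
```

```text
rel 18.49 [ 559.9 -258.    62.6] F [-0.2 -0.3  0.3] op 62.1 gf 0.0
grip 22.76 [501.1 252.6  47.1] F [ 2.3  1.2 -1.2] op 16.2 gf 30.0
50 23.74 [500.9 303.7  47.1] F [ 5.2  2.2 -2. ] op 15.9 gf 30.0
56.5 24.11 [500.8 306.6  47. ] F [ 5.2 -8.3  1. ] op 15.4 gf 30.0
rel 24.92 [500.5 309.   47. ] F [ 0.3 -0.4 -0.3] op 59.8 gf 0.0
```

View pics/c6.png

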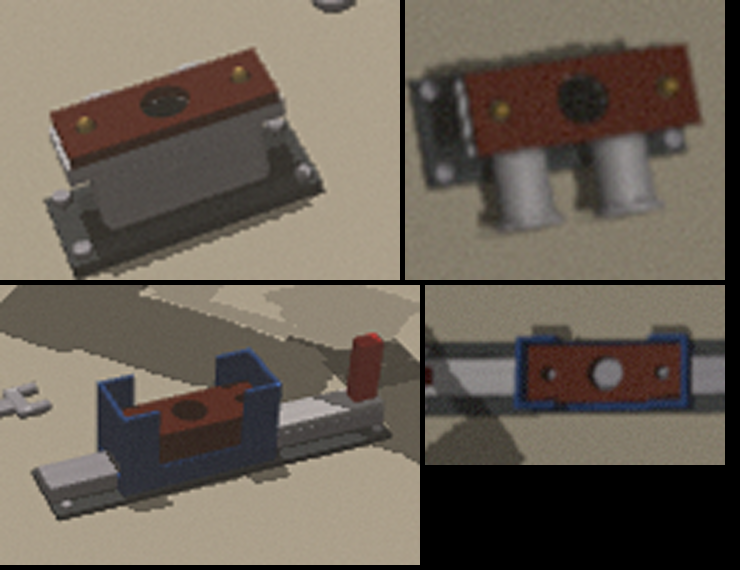

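The spacer lies flat with both studs through it. The four others sit in the tower, and the slide is against its home stop (an 8 N reaction showed it got there). I'll hand it in.

```bash
python3 -c "
from station import workorder
print(workorder.sign_off())"
```

```text
the job is handed in; nothing more can be done
None
```

I handed the job in after about 27 s of robot time, though sign-off returned no verdict: the spacer lies flat over both manifold studs, the slide is back at its home stop, the other four spacers have dropped in the magazine, and the gripper is open and clear.

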